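Weigh out a scoop of garlic at the market stall

TASK

Take the scoop off the scale by its long handle, scoop at least three garlic bulbs out of the wooden tray with it, and stand the loaded scoop flat on the scale plate and let go. Then take it again by the cross grip over its back wall, lift it with at least three bulbs still in it and tip them into the customer's cardboard box, and put the empty scoop back flat on the middle of the scale plate. Every bulb must end in the box or in the tray; do not touch the garlic with the gripper fingers, and leave the jars where they stand.

Things in the scene. Friction and masses are not known exactly. Their poses are not given: they have to be found in the camera images.
- scoop: Aluminium hand scoop with black grips, 207 mm long, 0.28 kg, loose; starts empty on the scale plate, stands flat by itself. Origin: centre of the pan's underside; x to the open nose, z up. Pan x -60 to +62, y -58 to +58 mm, sheet 3 to 4 mm. Back wall 45 mm high, sides 45 mm (34 mm ahead of x 25). Handle behind, cross grip over the back wall.
- scoop_nose (a point): Middle of the underside of the scoop's open front edge, at x 62, z 7 mm in the scoop's frame: the pan's underside is flat from x -60 to +25 mm, then the front lip ramps up at 0.19 rad to this edge.
- scoop_pan (a point): Middle of the space in the scoop's pan, at x 0, z 30 mm in the scoop's frame; bulbs lying in the pan have their origins within 72 mm of it.
- scoop_handle (a point): Middle of the scoop's black handle, at x -108, z 45 mm in the scoop's frame. The handle runs along the scoop's x from x -60 to -145 mm, 22 mm wide (y), 18 mm high.
- scoop_crossgrip (a point): Middle of the scoop's black cross grip, a straight bar along the scoop's y, over the back wall at x -57, z 88 mm in the scoop's frame; 84 mm long, 14 mm thick (x), 16 mm high, on two posts at y -38 and +38 mm; 35 mm of open space below it.
- scale: Flat grey shop scale with a square steel plate, fixed to the counter. Origin: centre of its underside, z up. Plate 200 mm (x) by 190 mm (y), its top at z 50 mm; rigid. On the left or the right side of the counter; the box is on the other.
- tray: Pale wooden display tray, fixed. Origin: centre of its underside, x towards its back wall; the -x side is open (no wall). Floor 170 mm (x -85 to +85) by 160 mm, top at z 6 mm. Inside 140 mm wide (y -70 to +70); back wall's inner face rises from x +75 mm on the floor and leans outward, 0.5 rad from upright, to x +108 mm at its top, 67 mm high; side walls 56 mm high.
- box: Open cardboard box for the customer, fixed. Origin: centre of its underside. 210 x 210 mm outside, walls 6 mm thick and 70 mm high, open on top, empty at the start.
- bulb1: Garlic bulb, rigid, off-white, about 51 mm across and 60 mm high with a flat root end (24 mm) and a thin neck, about 55 g, skin fairly slippery (friction about 0.4). All four are alike. Origin: on its axis, 22 mm above the root end; z towards the neck. Starts upright on the tray floor.
- bulb2: Garlic bulb, rigid, off-white, about 51 mm across and 60 mm high with a flat root end (24 mm) and a thin neck, about 55 g, skin fairly slippery (friction about 0.4). All four are alike. Origin: on its axis, 22 mm above the root end; z towards the neck. Starts upright on the tray floor.
- bulb3: Garlic bulb, rigid, off-white, about 51 mm across and 60 mm high with a flat root end (24 mm) and a thin neck, about 55 g, skin fairly slippery (friction about 0.4). All four are alike. Origin: on its axis, 22 mm above the root end; z towards the neck. Starts upright on the tray floor.
- bulb4: Garlic bulb, rigid, off-white, about 51 mm across and 60 mm high with a flat root end (24 mm) and a thin neck, about 55 g, skin fairly slippery (friction about 0.4). All four are alike. Origin: on its axis, 22 mm above the root end; z towards the neck. Starts upright on the tray floor.
- jar_a: Bystander: loose glass jar with a white lid, 68 mm across, 85 mm high, 0.3 kg; not part of the job. Origin: centre of its underside.
- jar_b: Bystander: loose glass jar with a white lid, 68 mm across, 85 mm high, 0.3 kg; not part of the job. Origin: centre of its underside.
There are look-alikes about, which are no part of the job. What is shaped like the bulb3 but blue or turquoise is not meant.

How it is judged:
By the outcome, as a careful person would: the job done as asked, in the order asked, and still so for the second after the job is handed in, with the robot touching nothing.
It also fails if it takes over 72 s, if anything falls off the work surface, if the arm or the gripper's body presses on something with over 40 N, if the wrist force passes 120 N, or if a joint passes its speed limit or range.

ROBOT

A 6-joint arm with a two-finger parallel gripper is mounted at the origin on the work surface. World frame = base frame: x ahead of the robot, y to its left, z up, the work surface at z = 0. Lengths are in m, angles in rad, forces in N, time in s.
With the tool pointing down it reaches from about 0.35 to 0.85 m from the base axis. Payload 8.1 kg.
Tool frame: the origin (TCP) lies between the finger pads; the fingertips stand 11 mm ahead of it and the grasp point (between the pads) lies 8 mm behind it (robot.tips_ahead is the distance from the TCP to the fingertips, in m); z points along the fingers, y is the line along which they close (so a half turn about z gives the same grasp; the last joint's range is limited). The gripper opens to 93 mm and grips with 3 to 60 N. Pads are 15 mm wide; open, the fingers measure 128 mm over their backs; the gripper's body (75 mm by 188 mm) begins 65 mm behind the grasp point.
Start: joints at [-1.332, 0.13, 1.488, -0, 1.523, -0.085], TCP at [0.191, -0.569, 0.23] pointing down, gripper open.
Joint ranges: [-2.96, 2.96], [-0.89, 2.26], [0.02, 2.5], [-1.34, 4.48], [0, 2.73], [-2.66, 2.66]. Speed limits (rad/s): [2.39, 2.39, 2.79, 3.14, 3.14, 3.14].

INTERFACE

Orientations are given as a rotation vector (axis times angle).
In Python, from plant import robot gives the robot as it stands. The module is installed in compiled form; this text tells all that it offers.
- The arm moves only by the tool move_arm, never from a script. Its argument "deltas" is one flat list of numbers, 7 for each row, row after row: the shift along the tool's x, y, z in m, then the turn, a rotation vector about the tool's x, y, z in rad, then the opening, from 0 (shut) to 1 (fully open). A call has 1 to 12 rows; each row is the pose to reach, as a shift and turn from the pose commanded when the call began, along the tool's axes at that moment; what a row does not reach only later rows make up. A row lasts 1/8 s, in which the tool goes at most 62.5 mm and 10.7 degrees, less where a joint would pass 70% of its speed; a pose out of reach is approached as far as the arm can. A call with a gripper value outside its range is refused whole. The fingers move at their own pace and stop on an object; "squeeze" is the grip in N (left out, the last holds). Time passes only in rows, so rows that repeat a pose let the fingers close. It gives the time, the measured TCP pose, the force, the opening and the grip force at its end, in the units of the state.
- robot.read_state(): the state, without advancing time (a new reading comes with each control period).
- robot.read_camera(name): name is "scene" or "top" or "wrist"; returns (picture, depth): 400x640x3 uint8, red, green, blue; 400x640 float32, m along the optical axis (not along the pixel's ray), 0 where there is no reading.
- robot.camera_model(name): a dict with "K" (3x3 intrinsics, pixels), "R" (3x3) and "t" (3): a world point X has camera coordinates R X + t; the wrist camera has in their place "tool_from_camera" (4x4, takes a point from camera to tool coordinates, whose origin is the TCP and whose axes are the flange's). Camera axes: x right, y down, z forward; pixel columns grow to the right and rows downward; lengths in m; the calibration is good to about 2 mm. The wrist camera is an equidistant fisheye: a pixel r from the principal point sees the ray r / f radians off the axis. A picture is of the moment at which its call begins: read the wrist's pose just before it. camera_model takes no time and is no camera call.
- robot.close_job(): hands the job in; it is judged then, once.
Trained networks look in the newest picture that a camera, given by its name, has taken for a name from the list of things; names that differ only in an ending like _2 or _b are one class to them, and where a whole thing is asked for, a point or a joint stands for the part that bears it (a point fixed in the world has none). Each returns a list of dicts, best first, with "confidence" (0 to 1); they miss things now and then, are a little off and sometimes report something else, mostly with a low value. They report only what shows in the picture. A call takes as long as a camera call. They do not tell look-alikes from the thing itself.
- robot.recognise(camera, label): "uv" ([column, row] in pixels, amid what is visible of it).
The state is a dict: "t": time; "q": joint angles; "dq": joint speeds; "joint_torque": joint torques, N m; "tool_pos": TCP position; "orientation": TCP orientation; "force": force on the tool from outside, world axes, zero at the start; "wrist_torque": the same for the moment, N m; "opening": finger opening in m; "gripper_force": force on a finger pad.
Only numpy, scipy, OpenCV 4.12 (cv2) and the standard library are available. Lean on these libraries where they do the work, as an engineer would, in place of code of your own. Each camera call takes 0.05 s, during which the arm holds its last target. There are 200 camera calls.

## Working session

There is one attempt and no reset: what is moved stays moved. The work goes in short steps, Python scripts to look and compute and a tool call to move; the robot and the scene stay as the last step left them, time stands still between calls to the robot, and variables do not carry over. Pictures are saved under pics/ and viewed, at most 10 in all, crops included, and the job is handed in when it is done.

Besides the shell and the picture viewer there is one more tool, called by a JSON object that holds its "method" and its "body", one argument or row to a line. move_arm: Moves the arm, as the interface text tells. Its arguments: {"type":"object","properties":{"deltas":{"type":"array","items":{"type":"number"}},"squeeze":{"type":"number"}},"required":["deltas"]}

```bash
mkdir -p pics; ls; cat > h.py <<'E'
import numpy as np, cv2
from plant import robot
from scipy.spatial.transform import Rotation as Ro
def cloud(name, pic=None):
    p,d=robot.read_camera(name); m=robot.camera_model(name)
    K=np.array(m["K"]);R=np.array(m["R"]);t=np.array(m["t"])
    v,u=np.mgrid[:d.shape[0],:d.shape[1]]
    c=np.stack([(u-K[0,2])/K[0,0]*d,(v-K[1,2])/K[1,1]*d,d],-1)
    X=(c-t)@R; X[d==0]=np.nan
    if pic: cv2.imwrite(f"pics/{pic}.png",p[...,::-1])
    return p,X
E
python3 - <<'E'
from h import *
for c in ["scene","top"]:
    p,X=cloud(c,c+"0")
    for l in ["scoop","scoop_handle","scoop_crossgrip","scale","tray","box","bulb1","jar_a"]:
        print(c,l,[(np.round(r["uv"]),round(r["confidence"],2),np.round(X[int(r["uv"][1]),int(r["uv"][0])],3)) for r in robot.recognise(c,l)])
s=robot.read_state();print(s["t"],s["tool_pos"],s["orientation"],s["opening"],s["force"])
E
```

```text
pics
scene scoop [(array([376., 161.]), 0.81, array([0.488, 0.322, 0.051]))]
scene scoop_handle [(array([376., 158.]), 0.6, array([0.476, 0.334, 0.058]))]
scene scoop_crossgrip [(array([379., 158.]), 0.64, array([0.477, 0.343, 0.052]))]
scene scale [(array([383., 179.]), 0.87, array([0.585, 0.25 , 0.051])), (array([277., 276.]), 0.35, array([ 0.749, -0.269,  0.081]))]
scene tray [(array([326., 237.]), 0.84, array([ 0.695, -0.079,  0.057])), (array([420., 201.]), 0.39, array([0.757, 0.219, 0.074])), (array([340., 235.]), 0.2, array([ 0.699, -0.037,  0.044]))]
scene box [(array([220., 245.]), 0.74, array([ 0.491, -0.289,  0.007]))]
scene bulb1 [(array([356., 276.]), 0.85, array([ 0.835, -0.102,  0.037])), (array([336., 233.]), 0.78, array([ 0.691, -0.041,  0.045])), (array([334., 221.]), 0.72, array([ 0.636, -0.001,  0.033])), (array([348., 226.]), 0.68, array([0.682, 0.011, 0.037])), (array([311., 183.]), 0.65, array([0.431, 0.075, 0.03 ])), (array([324., 223.]), 0.63, array([ 0.64 , -0.045,  0.05 ]))]
scene jar_a [(array([277., 276.]), 0.75, array([ 0.751, -0.27 ,  0.08 ])), (array([
[... 620 characters left out ...]
), (array([268., 180.]), 0.65, array([0.681, 0.145, 0.065])), (array([320., 184.]), 0.62, array([0.672, 0.014, 0.05 ])), (array([320., 209.]), 0.59, array([0.607, 0.013, 0.046])), (array([291., 283.]), 0.54, array([0.417, 0.081, 0.054])), (array([357., 130.]), 0.54, array([ 0.82 , -0.084,  0.049])), (array([341., 200.]), 0.51, array([ 0.632, -0.04 ,  0.068])), (array([439., 240.]), 0.51, array([ 0.533, -0.304,  0.007]))]
top jar_a [(array([419., 165.]), 0.83, array([ 0.719, -0.239,  0.086])), (array([227., 157.]), 0.64, array([0.735, 0.249, 0.084]))]
0.9 [ 0.19093905 -0.56882793  0.22966837] [3.10045813e+00 5.06373630e-01 6.26931199e-05] 0.09357371642982566 [1.00957063 0.48418538 0.1652863 ]
```

```bash
python3 - <<'E'
import cv2
a=cv2.imread("pics/top0.png")[100:320,140:500]
cv2.imwrite("pics/topc.png",cv2.resize(a,None,fx=2.2,fy=2.2,interpolation=cv2.INTER_CUBIC))
a=cv2.imread("pics/scene0.png")[120:320,180:460]
cv2.imwrite("pics/scenec.png",cv2.resize(a,None,fx=2.8,fy=2.8,interpolation=cv2.INTER_CUBIC))
E
```

```text
(no output)
```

View pics/topc.png

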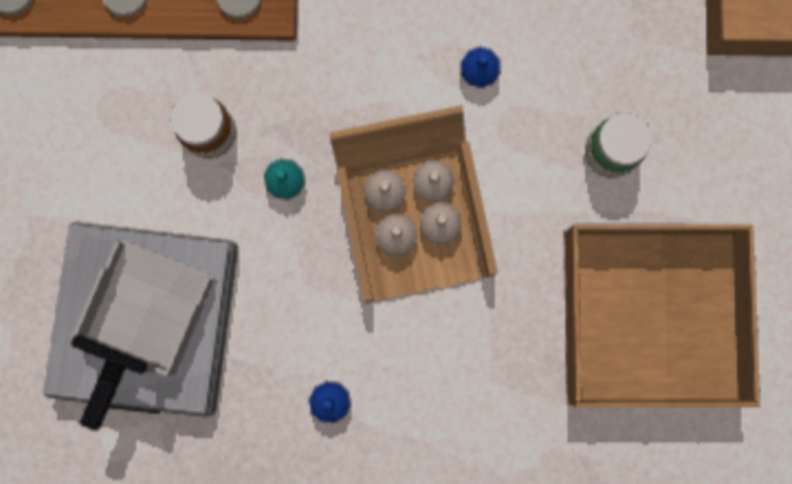

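View pics/scenec.png

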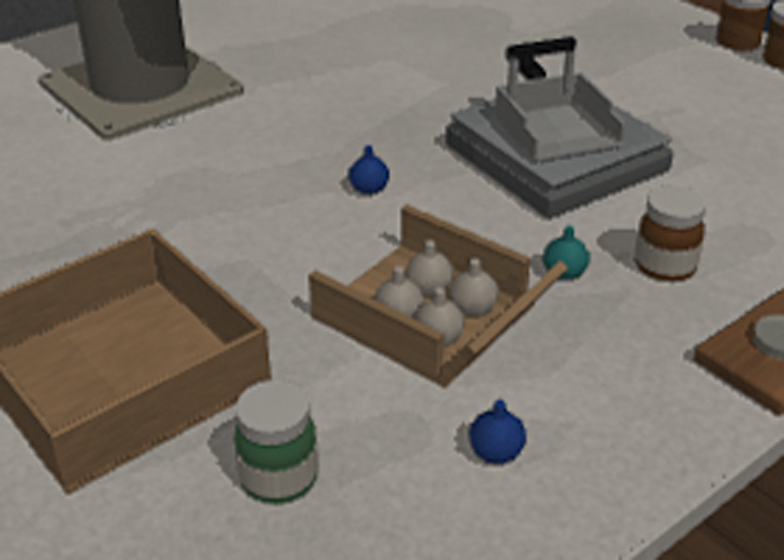

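The white bulbs to take are in the tray: crop (385,190), (434,181), (396,236), (441,223), which is top image about (315,186), (337,182), (320,207), (340,201). Possible mix-ups are the blue ones at (358,130) and (290,283) and the turquoise one at (269,181). Both crops agree on this. The scoop sits on the scale with its handle toward the robot, and the tray's open side also faces the robot.

```bash
python3 - <<'E'
from h import *
P,X=cloud("top"); hsv=cv2.cvtColor(P,cv2.COLOR_RGB2HSV)
def reg(x0,x1,y0,y1,z0,z1,X=X): return (X[...,0]>x0)&(X[...,0]<x1)&(X[...,1]>y0)&(X[...,1]<y1)&(X[...,2]>z0)&(X[...,2]<z1)
def rect(m,n,X=X):
    c,s,a=cv2.minAreaRect(X[m][:,:2].astype(np.float32)*1000); print(n,m.sum(),np.round(c),np.round(s),round(a,1))
dark=hsv[...,2]<60; brown=hsv[...,1]>70
rect(reg(.38,.66,-.46,-.16,.055,.085),"box")
rect(reg(.36,.64,.12,.42,.042,.057),"scale")
rect(reg(.36,.64,.14,.42,.12,.16),"cross")
h=reg(.34,.6,.14,.45,.075,.115)&dark; rect(h,"handle")
rect(reg(.5,.8,-.13,.11,.046,.06)&brown,"sidewalls")
rect(reg(.5,.8,-.13,.11,.060,.075)&brown,"backtop")
rect(reg(.5,.8,-.13,.11,.003,.075)&brown,"tray")
for r in robot.recognise("top","bulb1"):
    u,v=map(int,r["uv"]); print(hsv[v,u],X[v,u].round(3))
w=reg(.55,.75,-.1,.08,.03,.08)&(hsv[...,1]<60)
n,l,st,ce=cv2.connectedComponentsWithStats(w.astype(np.uint8))
for i in range(1,n):
    if st[i,4]>20: q=X[l==i]; print(st[i,4],q.mean(0).round(3),q.min(0).round(3),q.max(0).round(3))
P,X=cloud("scene"); hsv=cv2.cvtColor(P,cv2.COLOR_RGB2HSV); dark=hsv[...,2]<60
rect(reg(.36,.64,.14,.42,.125,.16,X),"cross",X)
rect(reg(.36,.64,.14,.42,.042,.057,X),"scale",X)
s=robot.read_state();print(s["q"].round(3) if hasattr(s["q"],'round') else s["q"],Ro.from_rotvec(s["orientation"]).as_matrix().round(3))
E
```

```text
box 1046 [ 524. -300.] [208. 211.] 1.0
scale 4504 [513. 313.] [192. 200.] 84.0
cross 236 [472. 318.] [86. 14.] 68.9
handle 293 [426. 334.] [23. 74.] 68.6
sidewalls 703 [651.  -8.] [201. 159.] 12.7
backtop 295 [652.  -7.] [200. 158.] 12.6
tray 3561 [651.  -7.] [202. 161.] 12.8
[111 208 113] [0.422 0.088 0.061]
[111 208 124] [ 0.833 -0.079  0.041]
[ 89 191  99] [0.684 0.14  0.046]
[ 12  42 152] [0.672 0.017 0.054]
[ 11  45 120] [ 0.628 -0.036  0.053]
[ 10  43 141] [ 0.678 -0.025  0.051]
[ 11  44 110] [0.609 0.011 0.054]
[ 14 128 149] [ 0.533 -0.307  0.007]
242 [ 0.68  -0.032  0.045] [ 0.659 -0.054  0.03 ] [ 0.705 -0.009  0.068]
239 [0.667 0.026 0.045] [0.647 0.004 0.03 ] [0.69  0.048 0.069]
239 [ 0.63  -0.041  0.045] [ 0.609 -0.062  0.031] [ 0.654 -0.018  0.071]
240 [0.615 0.012 0.045] [ 0.595 -0.01   0.03 ] [0.637 0.034 0.072]
cross 135 [473. 315.] [84. 20.] 72.0
scale 1054 [513. 312.] [195. 203.] 83.3
[-1.332  0.13   1.488 -0.     1.523 -0.085] [[ 0.948  0.318 -0.   ]
 [ 0.318 -0.948  0.   ]
 [ 0.    -0.    -1.   ]]
```

```bash
cat >> h.py <<'E'
def Rt(yaw,pitch=0,grip="handle"):
    """tool rotation for scoop yaw, pitch (nose down +)"""
    S=Ro.from_euler("z",yaw)*Ro.from_euler("y",pitch)
    M=np.diag([-1.,1,-1]) if grip=="handle" else np.array([[0,1,0],[1,0,0],[0,0,-1.]])
    return S*Ro.from_matrix(M)
def scoop_tool(p,yaw,pitch,g,grip="handle"):
    """TCP pose with scoop origin at p; g = grasped point in scoop frame"""
    R=Rt(yaw,pitch,grip); S=Ro.from_euler("z",yaw)*Ro.from_euler("y",pitch)
    return np.array(p)+S.apply(g)+R.apply([0,0,.008]),R
def rows(*tg):
    s=robot.read_state(); R0=Ro.from_rotvec(s["orientation"]); p0=np.array(s["tool_pos"])
    print("t",round(s["t"],2),"tcp",p0.round(4),"q",np.round(s["q"],2),"F",np.round(s["force"],1),"op",round(s["opening"],4),"gf",np.round(s["gripper_force"],1))
    for p,R in tg:
        print(R0.inv().apply(np.array(p)-p0).round(4).tolist(),(R0.inv()*R).as_rotvec().round(3).tolist())
E
python3 - <<'E'
from h import *
S=(.525,.297,.05)
a=scoop_tool((.525,.297,.2),-.372,0,[-.095,0,.045])
b=scoop_tool(S,-.372,0,[-.095,0,.045])
rows(((.45,-.1,.25),Rt(-.372-1)),a,b)
print(a[0],b[0])
E
```

```text
t 1.05 tcp [ 0.1909 -0.5688  0.2296] q [-1.33  0.13  1.49 -0.    1.52 -0.09] F [-0.2 -1.   1.4] op 0.093 gf 0.0
[0.3948, -0.362, -0.0204] [-0.0, -0.0, -1.446]
[0.5193, -0.7754, -0.0073] [-0.0, -0.0, -2.446]
[0.5193, -0.7754, 0.1427] [-0.0, -0.0, -2.446]
[0.43649779 0.33153054 0.237     ] [0.43649779 0.33153054 0.087     ]
```

{"method": "move_arm", "body": {
  "deltas": [0.395, -0.362, -0.02, 0, 0, -1.446, 1, 0.395, -0.362, -0.02, 0, 0, -1.446, 1, 0.395, -0.362, -0.02, 0, 0, -1.446, 1, 0.395, -0.362, -0.02, 0, 0, -1.446, 1, 0.395, -0.362, -0.02, 0, 0, -1.446, 1, 0.395, -0.362, -0.02, 0, 0, -1.446, 1, 0.395, -0.362, -0.02, 0, 0, -1.446, 1, 0.395, -0.362, -0.02, 0, 0, -1.446, 1, 0.519, -0.775, -0.007, 0, 0, -2.446, 1, 0.519, -0.775, -0.007, 0, 0, -2.446, 1, 0.519, -0.775, -0.007, 0, 0, -2.446, 1, 0.519, -0.775, -0.007, 0, 0, -2.446, 1],
  "squeeze": 60
}}

```text
t: 2.55
tool_pos: [0.4345, 0.1204, 0.2424]
orientation: [0.952, 2.993, 0.001]
force: [1.4, -0.0, 0.3]
opening: 0.093
gripper_force: 0.0
```

{"method": "move_arm", "body": {
  "deltas": [0, 0, 0, 0, 0, 0, 1]
}}

```text
t: 2.68
tool_pos: [0.4339, 0.1224, 0.242]
orientation: [-0.948, -2.995, -0.002]
force: [-0.1, -0.1, -0.2]
opening: 0.093
gripper_force: 0.0
```

```bash
python3 - <<'E'
from h import *
a=scoop_tool((.525,.297,.2),-.372,0,[-.095,0,.045])
b=scoop_tool((.525,.297,.05),-.372,0,[-.095,0,.045])
rows(a,b)
E
```

```text
t 2.67 tcp [0.4339 0.1224 0.242 ] q [ 0.16 -0.29  1.86  0.    1.57 -0.8 ] F [-0.1 -0.1 -0.2] op 0.093 gf 0.0
[0.1182, 0.1725, 0.0052] [0.001, -0.001, -0.241]
[0.1181, 0.1724, 0.1552] [0.001, -0.001, -0.241]
```

{"method": "move_arm", "body": {
  "deltas": [0.118, 0.172, 0.005, 0, 0, -0.241, 1, 0.118, 0.172, 0.005, 0, 0, -0.241, 1, 0.118, 0.172, 0.005, 0, 0, -0.241, 1, 0.118, 0.172, 0.005, 0, 0, -0.241, 1, 0.118, 0.172, 0.06, 0, 0, -0.241, 1, 0.118, 0.172, 0.1, 0, 0, -0.241, 1, 0.118, 0.172, 0.135, 0, 0, -0.241, 1, 0.118, 0.172, 0.155, 0, 0, -0.241, 1, 0.118, 0.172, 0.155, 0, 0, -0.241, 1]
}}

```text
t: 3.8
tool_pos: [0.4384, 0.3246, 0.0851]
orientation: [-0.598, -3.081, 0.005]
force: [-0.3, -0.4, 0.4]
opening: 0.0929
gripper_force: 0.0
```

```bash
python3 - <<'E'
from h import *
b=scoop_tool((.525,.297,.05),-.372,0,[-.095,0,.045])
rows(b)
p,_=robot.read_camera("wrist"); cv2.imwrite("pics/w1.png",p[...,::-1])
E
```

```text
t 3.8 tcp [0.4384 0.3246 0.0851] q [ 0.54  0.11  1.79 -0.    1.25 -0.64] F [-0.3 -0.4  0.4] op 0.0929 gf 0.0
[0.0043, 0.0058, -0.0019] [-0.004, -0.002, -0.011]
```

View pics/w1.png

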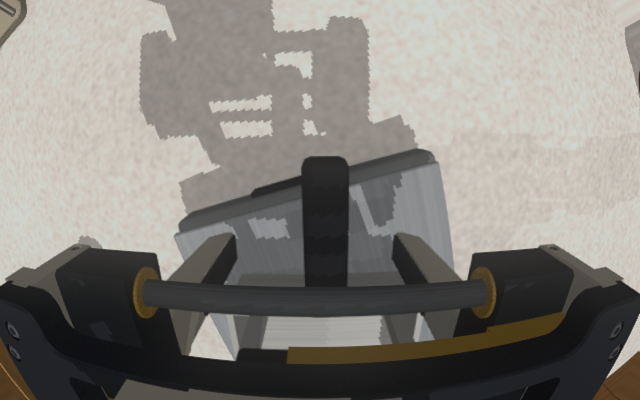

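The handle (around col 325, rows 160-290) lies between the fingers at cols 235 and 395. I'll close on it.

{"method": "move_arm", "body": {
  "deltas": [0.003, 0.004, -0.002, 0, 0, -0.01, 0.6, 0.003, 0.004, -0.002, 0, 0, -0.01, 0, 0.003, 0.004, -0.002, 0, 0, -0.01, 0, 0.003, 0.004, -0.002, 0, 0, -0.01, 0, 0.003, 0.004, -0.002, 0, 0, -0.01, 0, 0.003, 0.004, -0.002, 0, 0, -0.01, 0],
  "squeeze": 60
}}

```text
t: 4.6
tool_pos: [0.4376, 0.3317, 0.0889]
orientation: [-0.579, -3.088, 0.0]
force: [-0.5, 0.3, -0.0]
opening: 0.0375
gripper_force: 0.0
```

```bash
python3 - <<'E'
from h import *
g=[-.095,0,.045]
rows(scoop_tool((.525,.297,.13),-.372,0,g))
E
```

```text
t 4.6 tcp [0.4376 0.3317 0.0889] q [ 0.56  0.11  1.78 -0.    1.26 -0.64] F [-0.5  0.3 -0. ] op 0.0375 gf 0.0
[0.001, -0.0006, -0.0781] [-0.0, -0.0, 0.001]
```

{"method": "move_arm", "body": {
  "deltas": [0, 0, 0.002, 0, 0, 0, 0, 0, 0, 0.002, 0, 0, 0, 0, 0, 0, 0.002, 0, 0, 0, 0, 0, 0, 0.002, 0, 0, 0, 0]
}}

```text
t: 5.1
tool_pos: [0.4375, 0.3316, 0.0867]
orientation: [-0.579, -3.087, 0.001]
force: [0.5, -0.2, -2.8]
opening: 0.0213
gripper_force: 60.0
```

{"method": "move_arm", "body": {
  "deltas": [0, 0, -0.02, 0, 0, 0, 0, 0, 0, -0.05, 0, 0, 0, 0, 0, 0, -0.08, 0, 0, 0, 0, 0, 0, -0.1, 0, 0, 0, 0]
}}

```text
t: 5.6
tool_pos: [0.4379, 0.3319, 0.1883]
orientation: [0.579, 3.087, 0.001]
force: [-0.3, 1.7, -3.2]
opening: 0.022
gripper_force: 60.0
```

```bash
cat >> h.py <<'E'
def scoop_est():
    """cross grip centre, handle centre in world from the top camera (dark pixels)"""
    s=robot.read_state(); tp=np.array(s["tool_pos"])
    P,X=cloud("top"); return s,P,X
E
python3 - <<'E'
from h import *
# pitch: fit plane to light-grey pan floor in top view
s,P,X=scoop_est()
hsv=cv2.cvtColor(P,cv2.COLOR_RGB2HSV)
tp=np.array(s["tool_pos"]);Rm=Ro.from_rotvec(s["orientation"])
L=Rm.inv().apply((X.reshape(-1,3)-tp)-Rm.apply([0,0,-.008])).reshape(X.shape)*[-1,1,-1]+[-.095,0,.045]  # into assumed scoop frame
m=(L[...,0]>-.03)&(L[...,0]<.02)&(abs(L[...,1])<.04)&(L[...,2]>-.03)&(L[...,2]<.05)
q=L[m]; A=np.c_[q[:,0],q[:,1],np.ones(len(q))]; print(len(q),np.linalg.lstsq(A,q[:,2],rcond=None)[0])
m=(L[...,2]>.07)&(L[...,2]<.11)&(L[...,0]>-.075)&(L[...,0]<-.04)&(abs(L[...,1])<.06); print("cross",m.sum(),L[m].mean(0) if m.any() else 0)
m=(abs(L[...,1])<.06)&(L[...,0]>.03)&(L[...,0]<.09)&(L[...,2]>0)&(L[...,2]<.06); print("nose x",np.nanpercentile(L[m][:,0],[97,99.5]), "y",np.percentile(L[m][:,1],[1,99]))
rows()
E
```

```text
724 [-0.01945849 -0.00280829  0.00297524]
cross 249 [-0.05649162 -0.00405445  0.09445733]
nose x [0.05997673 0.06072402] y [-0.0585023   0.05668289]
t 5.65 tcp [0.4389 0.3325 0.1911] q [ 0.56  0.01  1.68  0.    1.44 -0.64] F [ 0.1  0.6 -0.5] op 0.0217 gf 60.0
```

```bash
cat >> h.py <<'E'
G=np.array([-.095,0,.045]); T0=np.array([.636,-.0105]); TY=.222
def nose_pose(tx,z,pitch,ty=0.,dp=.02,yaw=TY):
    """TCP pose with scoop nose underside at tray (tx,ty), height z, scoop pitch nose-down +; scoop sags dp vs tool"""
    S=Ro.from_euler("z",yaw)*Ro.from_euler("y",pitch)
    c,s=np.cos(TY),np.sin(TY)
    n=np.array([T0[0]+c*tx-s*ty,T0[1]+s*tx+c*ty,z])
    o=n-S.apply([.062,0,.007]); R=Rt(yaw,pitch-dp)
    return o+S.apply(G)+R.apply([0,0,.008]),R
E
python3 - <<'E'
from h import *
rows(nose_pose(-.075,.17,.19),nose_pose(-.075,.09,.19),nose_pose(-.075,.012,.19))
E
```

```text
t 5.65 tcp [0.4389 0.3325 0.1911] q [ 0.56  0.01  1.68  0.    1.44 -0.64] F [ 0.1  0.6 -0.5] op 0.0217 gf 60.0
[-0.1229, -0.3729, -0.039] [0.053, 0.168, -0.591]
[-0.1227, -0.3732, 0.041] [0.053, 0.168, -0.591]
[-0.1225, -0.3735, 0.119] [0.053, 0.168, -0.591]
```

{"method": "move_arm", "body": {
  "deltas": [-0.01, -0.03, -0.03, 0, 0, -0.05, 0, -0.03, -0.08, -0.045, 0.01, 0.03, -0.12, 0, -0.05, -0.14, -0.045, 0.02, 0.06, -0.22, 0, -0.07, -0.2, -0.045, 0.03, 0.09, -0.32, 0, -0.09, -0.26, -0.045, 0.04, 0.12, -0.42, 0, -0.11, -0.32, -0.04, 0.05, 0.15, -0.52, 0, -0.12, -0.36, -0.039, 0.053, 0.168, -0.591, 0, -0.123, -0.373, -0.03, 0.053, 0.168, -0.591, 0, -0.123, -0.373, 0.01, 0.053, 0.168, -0.591, 0, -0.123, -0.373, 0.05, 0.053, 0.168, -0.591, 0, -0.123, -0.373, 0.07, 0.053, 0.168, -0.591, 0, -0.123, -0.373, 0.07, 0.053, 0.168, -0.591, 0]
}}

```text
t: 7.15
tool_pos: [0.4152, -0.0594, 0.1146]
orientation: [0.328, -2.946, 0.028]
force: [-0.3, -0.2, -2.7]
opening: 0.0214
gripper_force: 60.0
```

```bash
cat >> h.py <<'E'
def chk(pic=None,dp=.02,box=None):
    """actual scoop pose relative to assumed, from top camera"""
    s=robot.read_state(); P,X=cloud("top")
    if pic:
        u0,u1,v0,v1=box or (240,420,120,300); cv2.imwrite(f"pics/{pic}.png",cv2.resize(P[v0:v1,u0:u1,::-1],None,fx=3,fy=3,interpolation=cv2.INTER_CUBIC))
    hsv=cv2.cvtColor(P,cv2.COLOR_RGB2HSV); R=Ro.from_rotvec(s["orientation"])
    L=(R.inv().apply((X-np.array(s["tool_pos"])).reshape(-1,3)).reshape(X.shape)+[0,0,.008])*[-1,1,-1]+G
    m=(L[...,0]>-.03)&(L[...,0]<.02)&(abs(L[...,1])<.04)&(L[...,2]>-.03)&(L[...,2]<.012)
    q=L[m]
    if len(q)>50: print("floor",len(q),np.linalg.lstsq(np.c_[q[:,0],q[:,1],np.ones(len(q))],q[:,2],rcond=None)[0].round(4))
    m=(L[...,2]>.07)&(L[...,2]<.11)&(L[...,0]>-.075)&(L[...,0]<-.035)&(abs(L[...,1])<.06); print("cross",m.sum(),L[m].mean(0).round(4) if m.any() else 0)
    return P,X,hsv,L
E
python3 - <<'E'
from h import *
chk("t2")
rows(nose_pose(-.075,.012,.19),nose_pose(-.075,.006,.19))
E
```

```text
cross 0 0
t 7.2 tcp [ 0.4164 -0.0598  0.1162] q [-0.2  -0.1   1.95 -0.07  1.46 -1.98] F [ 0.7  0.5 -3.4] op 0.0211 gf 60.0
[-0.0096, -0.0003, 0.0441] [-0.001, -0.006, -0.0]
[-0.0107, -0.0003, 0.05] [-0.001, -0.006, -0.0]
```

View pics/t2.png

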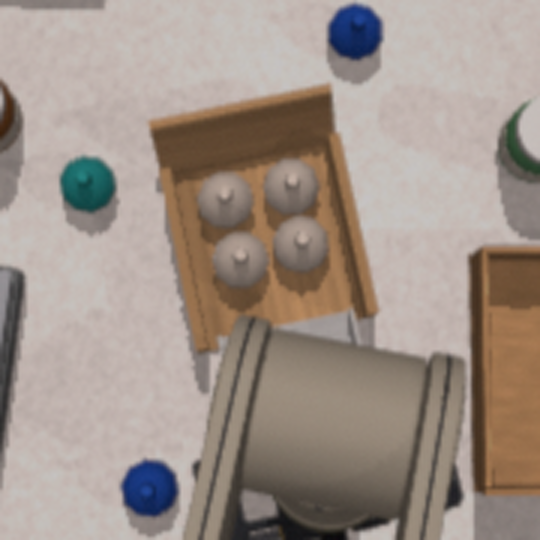

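The nose shows at the tray mouth (around col 285-355, row 325), the bulbs stand ahead of it, and it is laterally inside the walls. I'll lower it.

{"method": "move_arm", "body": {
  "deltas": [-0.004, 0, 0.02, 0, -0.006, 0, 0, -0.0096, 0, 0.04, 0, -0.006, 0, 0, -0.01, 0, 0.046, 0, -0.006, 0, 0, -0.01, 0, 0.046, 0, -0.006, 0, 0]
}}

```text
t: 7.7
tool_pos: [0.4193, -0.0601, 0.0706]
orientation: [0.329, -2.957, 0.03]
force: [-0.3, 0.4, -3.0]
opening: 0.0215
gripper_force: 60.0
```

```bash
python3 - <<'E'
from h import *
P,X=cloud("scene")
cv2.imwrite("pics/s3.png",cv2.resize(P[150:300,240:440,::-1],None,fx=4,fy=4,interpolation=cv2.INTER_CUBIC))
rows(*[nose_pose(t,.007,.19) for t in (-.075,-.03,0,.03,.055,.068)])
E
```

```text
t 7.75 tcp [ 0.4197 -0.0602  0.071 ] q [-0.2  -0.05  1.98 -0.07  1.36 -1.97] F [ 0.4 -0.  -2.5] op 0.0216 gf 60.0
[0.0006, 0.0009, 0.0051] [-0.002, 0.004, -0.0]
[-0.0438, 0.0009, -0.0024] [-0.002, 0.004, -0.0]
[-0.0734, 0.0009, -0.0073] [-0.002, 0.004, -0.0]
[-0.103, 0.0009, -0.0123] [-0.002, 0.004, -0.0]
[-0.1276, 0.0009, -0.0164] [-0.002, 0.004, -0.0]
[-0.1404, 0.0009, -0.0186] [-0.002, 0.004, -0.0]
```

View pics/s3.png

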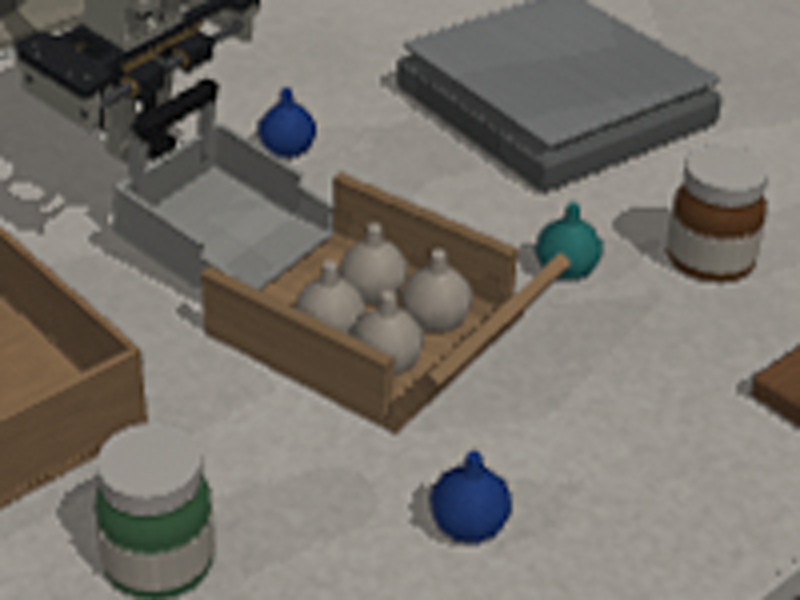

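The scoop sits at the mouth between the side walls (nose around (330,240)), pitched nose down, with the bulbs ahead. I'll lower it to contact and then push in.

{"method": "move_arm", "body": {
  "deltas": [0, 0.001, 0.004, -0.002, 0.004, 0, 0, 0, 0.001, 0.006, -0.002, 0.004, 0, 0, 0, 0.001, 0.006, -0.002, 0.004, 0, 0]
}}

```text
t: 8.12
tool_pos: [0.4178, -0.0594, 0.064]
orientation: [0.328, -2.953, 0.028]
force: [0.5, -0.1, -2.8]
opening: 0.0216
gripper_force: 60.0
```

```bash
python3 - <<'E'
from h import *
P,X=cloud("scene"); s=robot.read_state(); R=Ro.from_rotvec(s["orientation"])
L=(R.inv().apply((X-np.array(s["tool_pos"])).reshape(-1,3)).reshape(X.shape)+[0,0,.008])*[-1,1,-1]+G
m=(L[...,0]>-.03)&(L[...,0]<.02)&(abs(L[...,1])<.04)&(L[...,2]>-.03)&(L[...,2]<.02);q=L[m]
print(len(q),np.linalg.lstsq(np.c_[q[:,0],q[:,1],np.ones(len(q))],q[:,2],rcond=None)[0].round(4))
m=(abs(L[...,1])<.035)&(L[...,0]>.03)&(L[...,0]<.058)&(L[...,2]<.03); print("lip top world z",np.percentile(X[m][:,2],[5,50,95]))
c,si=np.cos(TY),np.sin(TY); d=X[...,:2]-T0; tx=d@[c,si]; ty=d@[-si,c]
m=(abs(ty)<.05)&(tx>-.068)&(tx<-.05); print("tray floor z",np.nanpercentile(X[m][:,2],[5,50,95]))
rows(*[nose_pose(t,.007,.19) for t in (-.075,-.03,0,.03,.055,.068)])
E
```

```text
221 [-0.008  -0.0082  0.0034]
lip top world z [0.00948516 0.01123082 0.01321837]
tray floor z [0.00526776 0.00709002 0.00887343]
t 8.18 tcp [ 0.4178 -0.0594  0.0641] q [-0.2  -0.04  1.98 -0.07  1.35 -1.97] F [ 0.6  0.2 -2.8] op 0.0212 gf 60.0
[0.0001, -0.0003, -0.002] [0.0, -0.002, -0.0]
[-0.0443, -0.0003, -0.0097] [0.0, -0.002, -0.0]
[-0.0738, -0.0003, -0.0149] [0.0, -0.002, -0.0]
[-0.1034, -0.0003, -0.02] [0.0, -0.002, -0.0]
[-0.128, -0.0002, -0.0243] [0.0, -0.002, -0.0]
[-0.1408, -0.0002, -0.0265] [0.0, -0.002, -0.0]
```

{"method": "move_arm", "body": {
  "deltas": [-0.015, 0, -0.0025, 0, 0, 0, 0, -0.03, 0, -0.005, 0, 0, 0, 0, -0.044, 0, -0.0075, 0, 0, 0, 0, -0.056, 0, -0.0097, 0, 0, 0, 0, -0.068, 0, -0.0118, 0, 0, 0, 0, -0.08, 0, -0.0139, 0, 0, 0, 0, -0.092, 0, -0.016, 0, 0, 0, 0, -0.103, 0, -0.018, 0, 0, 0, 0]
}}

```text
t: 9.18
tool_pos: [0.5208, -0.0362, 0.0642]
orientation: [0.329, -2.953, 0.028]
force: [0.0, -0.7, -4.1]
opening: 0.0215
gripper_force: 60.0
```

```bash
cat >> h.py <<'E'
def snap(n):
    P,X=cloud("scene"); s=robot.read_state(); R=Ro.from_rotvec(s["orientation"])
    cv2.imwrite(f"pics/{n}.png",cv2.resize(P[150:300,240:440,::-1],None,fx=4,fy=4,interpolation=cv2.INTER_CUBIC))
    hsv=cv2.cvtColor(P,cv2.COLOR_RGB2HSV)
    L=(R.inv().apply((X-np.array(s["tool_pos"])).reshape(-1,3)).reshape(X.shape)+[0,0,.008])*[-1,1,-1]+G
    c,si=np.cos(TY),np.sin(TY); d=X[...,:2]-T0; tx=d@[c,si]; ty=d@[-si,c]
    for r in robot.recognise("scene","bulb1"):
        u,v=map(int,np.round(r["uv"])); print(u,v,hsv[v,u],"w",X[v,u].round(3),"tray",tx[v,u].round(3),ty[v,u].round(3),"scoop",L[v,u].round(3),round(r["confidence"],2))
E
python3 - <<'E'
from h import *
snap("s4")
rows(*[nose_pose(t,.007,.19) for t in (.03,.055,.068)])
E
```

```text
382 210 [ 88 147  99] w [0.693 0.137 0.039] tray 0.088 0.131 scoop [0.111 0.131 0.047] 0.77
338 234 [ 17  34 134] w [ 0.698 -0.04   0.045] tray 0.054 -0.042 scoop [ 0.077 -0.042  0.046] 0.76
328 223 [ 17  34 149] w [ 0.657 -0.04   0.057] tray 0.013 -0.034 scoop [ 0.035 -0.034  0.052] 0.69
339 218 [ 17  35 140] w [0.65  0.006 0.049] tray 0.018 0.013 scoop [0.04  0.012 0.044] 0.64
351 226 [ 15  34 136] w [0.693 0.013 0.042] tray 0.06 0.01 scoop [0.083 0.01  0.045] 0.58
357 277 [111 172 105] w [ 0.838 -0.102  0.036] tray 0.177 -0.134 scoop [ 0.199 -0.134  0.058] 0.54
310 184 [111 175  96] w [0.433 0.07  0.03 ] tray -0.181 0.123 scoop [-0.152  0.123 -0.008] 0.41
t 9.28 tcp [ 0.5212 -0.0362  0.0644] q [-0.13  0.23  1.7  -0.06  1.37 -1.9 ] F [-0.5 -0.1 -4.3] op 0.0215 gf 60.0
[0.001, -0.0002, -0.0015] [0.0, -0.0, -0.0]
[-0.0236, -0.0002, -0.0058] [0.0, -0.0, -0.0]
[-0.0364, -0.0002, -0.008] [0.0, -0.0, -0.0]
```

View pics/s4.png

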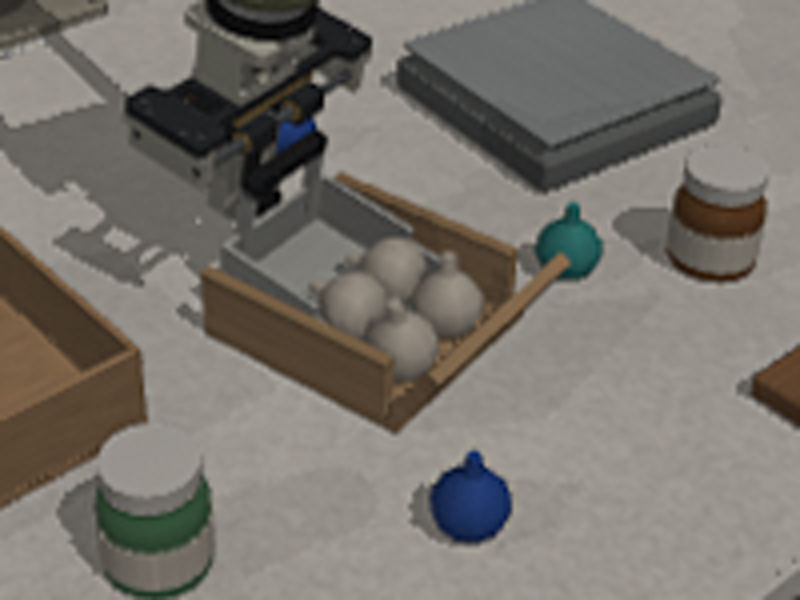

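The front two bulbs (around (353,300), (395,265)) have toppled onto the lip with necks toward the pan. The back two are at the wall. I'll keep pushing, then rotate up along the leaning wall.

{"method": "move_arm", "body": {
  "deltas": [-0.01, 0, -0.0018, 0, 0, 0, 0, -0.02, 0, -0.0035, 0, 0, 0, 0, -0.028, 0, -0.005, 0, 0, 0, 0, -0.037, 0, -0.0065, 0, 0, 0, 0, -0.037, 0, -0.0065, 0, 0, 0, 0]
}}

```text
t: 9.9
tool_pos: [0.5574, -0.028, 0.0642]
orientation: [0.329, -2.953, 0.028]
force: [-0.7, -0.2, -5.3]
opening: 0.0217
gripper_force: 60.0
```

```bash
python3 - <<'E'
from h import *
snap("s5")
rows(*[nose_pose(*a) for a in [(.068,.007,.19),(.072,.012,.05),(.078,.022,-.1),(.084,.034,-.22),(.09,.05,-.32),(.09,.08,-.35),(.08,.12,-.35),(.05,.18,-.3)]])
E
```

```text
343 235 [ 17  33 139] w [ 0.711 -0.034  0.047] tray 0.068 -0.039 scoop [ 0.055 -0.039  0.045] 0.76
343 218 [ 17  34 136] w [0.66  0.012 0.051] tray 0.028 0.017 scoop [0.015 0.016 0.043] 0.75
356 276 [111 176 103] w [ 0.834 -0.102  0.036] tray 0.173 -0.133 scoop [ 0.16  -0.133  0.052] 0.73
354 227 [ 17  35 132] w [0.703 0.015 0.044] tray 0.071 0.01 scoop [0.058 0.01  0.043] 0.69
332 222 [ 19  36 148] w [ 0.661 -0.03   0.059] tray 0.021 -0.025 scoop [ 0.006 -0.025  0.049] 0.57
383 212 [ 88 147  97] w [0.697 0.137 0.035] tray 0.092 0.13 scoop [0.081 0.13  0.037] 0.51
t 10.0 tcp [ 0.5567 -0.0281  0.0642] q [-0.11  0.32  1.6  -0.06  1.39 -1.88] F [-0.6 -0.7 -5.6] op 0.0216 gf 60.0
[-0.0005, -0.0003, -0.002] [0.0, -0.001, -0.0]
[-0.0005, -0.0003, 0.0145] [0.0, -0.141, -0.0]
[-0.0049, -0.0003, 0.0276] [0.0, -0.291, -0.0]
[-0.0115, -0.0003, 0.0337] [0.0, -0.411, -0.0]
[-0.0187, -0.0003, 0.0324] [0.0, -0.511, -0.0]
[-0.0151, -0.0003, 0.0074] [0.0, -0.541, -0.0]
[0.0016, -0.0003, -0.0304] [0.0, -0.541, -0.0]
[0.0438, -0.0003, -0.092] [0.0, -0.491, -0.0]
```

View pics/s5.png

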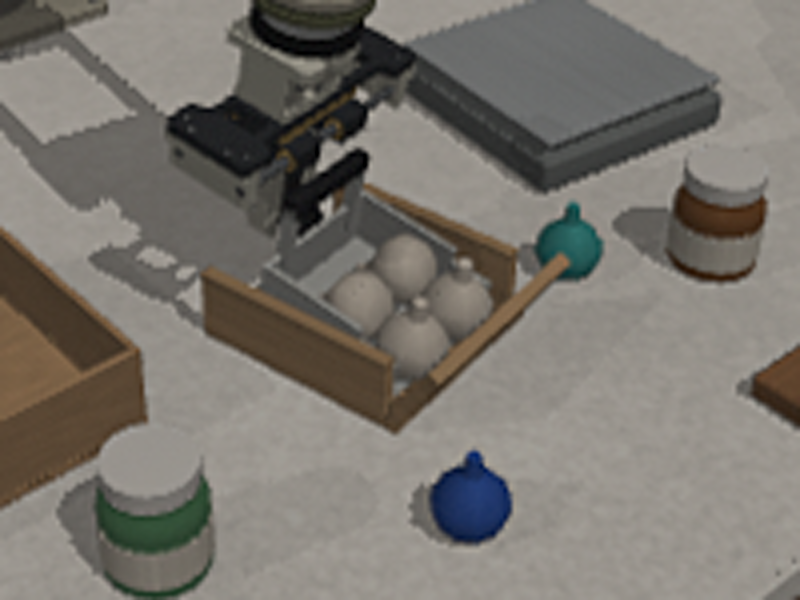

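All four bulbs are on the scoop: front pair at (362,303) and (405,268), back pair at (413,345) and (460,305), with the lip showing ahead of them. Now the pitch-up.

```bash
python3 - <<'E'
from h import *
rows(*[nose_pose(*a) for a in [(.071,.010,.1),(.075,.017,0.03),(.08,.026,-.06),(.085,.038,-.15),(.088,.05,-.24),(.088,.065,-.3),(.086,.085,-.32),(.08,.11,-.32),(.07,.135,-.3),(.055,.16,-.28),(.04,.18,-.25)]])
E
```

```text
t 10.0 tcp [ 0.5567 -0.0281  0.0642] q [-0.11  0.32  1.6  -0.06  1.39 -1.88] F [-0.6 -0.7 -5.6] op 0.0216 gf 60.0
[-0.0006, -0.0003, 0.0087] [0.0, -0.091, -0.0]
[-0.0025, -0.0003, 0.0123] [0.0, -0.161, -0.0]
[-0.0058, -0.0003, 0.0169] [0.0, -0.251, -0.0]
[-0.01, -0.0003, 0.0186] [0.0, -0.341, -0.0]
[-0.0134, -0.0003, 0.0204] [0.0, -0.431, -0.0]
[-0.0132, -0.0003, 0.0149] [0.0, -0.491, -0.0]
[-0.0088, -0.0003, -0.0014] [0.0, -0.511, -0.0]
[0.0014, -0.0003, -0.0251] [0.0, -0.511, -0.0]
[0.0164, -0.0003, -0.051] [0.0, -0.491, -0.0]
[0.0363, -0.0003, -0.0762] [0.0, -0.471, -0.0]
[0.0557, -0.0003, -0.098] [0.0, -0.441, -0.0]
```

{"method": "move_arm", "body": {
  "deltas": [-0.0006, 0, 0.0087, 0, -0.091, 0, 0, -0.0025, 0, 0.0123, 0, -0.161, 0, 0, -0.0058, 0, 0.0169, 0, -0.251, 0, 0, -0.01, 0, 0.0186, 0, -0.341, 0, 0, -0.0134, 0, 0.0204, 0, -0.431, 0, 0, -0.0132, 0, 0.0149, 0, -0.491, 0, 0, -0.0088, 0, -0.0014, 0, -0.511, 0, 0, 0.0014, 0, -0.025, 0, -0.511, 0, 0, 0.0164, 0, -0.051, 0, -0.491, 0, 0, 0.036, 0, -0.076, 0, -0.471, 0, 0, 0.056, 0, -0.098, 0, -0.441, 0, 0, 0.056, 0, -0.098, 0, -0.441, 0, 0]
}}

```text
t: 11.5
tool_pos: [0.5201, -0.0372, 0.1732]
orientation: [-0.317, 2.852, 0.041]
force: [0.1, -0.0, -5.0]
opening: 0.0218
gripper_force: 60.0
```

```bash
python3 - <<'E'
from h import *
snap("s6")
P,X,hsv,L=chk()
m=(L[...,2]>.04)&(L[...,2]<.06)&(abs(L[...,1])<.065)&(L[...,0]>-.06)&(L[...,0]<.06)&(hsv[...,1]<25)
print(m.sum()); rows()
E
```

```text
328 174 [ 17  35 147] w [ 0.662 -0.046  0.217] tray 0.017 -0.04 scoop [ 0.049 -0.04   0.045] 0.8
330 165 [ 17  35 140] w [0.607 0.007 0.2  ] tray -0.024 0.023 scoop [0.005 0.023 0.04 ] 0.68
382 212 [ 88 153  90] w [0.697 0.133 0.036] tray 0.091 0.127 scoop [ 0.071  0.127 -0.15 ] 0.66
340 171 [ 17  37 123] w [ 0.655 -0.     0.206] tray 0.021 0.006 scoop [0.05  0.006 0.033] 0.63
357 278 [111 178 102] w [ 0.839 -0.104  0.035] tray 0.178 -0.136 scoop [ 0.155 -0.135 -0.174] 0.57
floor 147 [ 0.0066 -0.0208  0.0025]
cross 270 [-0.0565 -0.0001  0.0945]
142
t 11.65 tcp [ 0.5184 -0.0364  0.1689] q [-0.26 -0.31  2.04  0.13  1.18 -2.09] F [ 0.2 -0.  -6.1] op 0.0212 gf 60.0
```

View pics/s6.png

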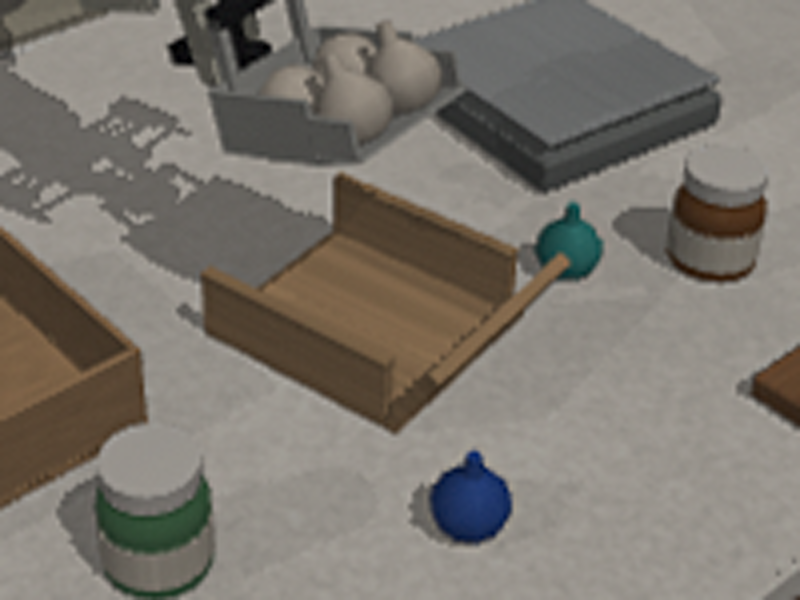

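All four bulbs are in the scoop and the tray is empty. I'll carry it to the scale slightly nose-up.

```bash
cat >> h.py <<'E'
def sp(x,y,z,yaw,pitch,dp=.01):
    S=Ro.from_euler("z",yaw)*Ro.from_euler("y",pitch); R=Rt(yaw,pitch-dp)
    return np.array([x,y,z])+S.apply(G)+R.apply([0,0,.008]),R
E
python3 - <<'E'
from h import *
s=robot.read_state(); R=Ro.from_rotvec(s["orientation"]); S=R*Ro.from_matrix(np.diag([-1.,1,-1]))
p=np.array(s["tool_pos"])-R.apply([0,0,.008])-S.apply(G); print("scoop now",p.round(3),S.as_euler("ZYX").round(3))
a=np.r_[p,TY,-.24]; b=np.array([.516,.31,.15,-.372,-.2])
k=lambda f: 3*f*f-2*f**3
rows(*[sp(*(a+(b-a)*k(f))) for f in np.arange(1,13)/12])
E
```

```text
scoop now [ 0.617 -0.014  0.158] [ 0.221 -0.268  0.001]
t 11.65 tcp [ 0.5184 -0.0364  0.1689] q [-0.26 -0.31  2.04  0.13  1.18 -2.09] F [ 0.2 -0.  -6.1] op 0.0212 gf 60.0
[-0.0006, 0.0078, -0.0027] [0.004, 0.019, 0.011]
[0.0008, 0.0295, -0.0028] [0.012, 0.021, 0.042]
[0.0027, 0.0622, -0.003] [0.024, 0.024, 0.089]
[0.0048, 0.1032, -0.003] [0.04, 0.029, 0.148]
[0.0067, 0.1496, -0.003] [0.057, 0.033, 0.216]
[0.0083, 0.1987, -0.0028] [0.074, 0.038, 0.287]
[0.0093, 0.2476, -0.0024] [0.091, 0.043, 0.359]
[0.0099, 0.2935, -0.002] [0.107, 0.047, 0.426]
[0.01, 0.3338, -0.0015] [0.121, 0.051, 0.486]
[0.0099, 0.3659, -0.0011] [0.132, 0.054, 0.534]
[0.0097, 0.387, -0.0007] [0.139, 0.056, 0.565]
[0.0096, 0.3946, -0.0006] [0.142, 0.056, 0.577]
```

{"method": "move_arm", "body": {
  "deltas": [0, 0.008, -0.003, 0.004, 0.019, 0.011, 0, 0.001, 0.03, -0.003, 0.012, 0.021, 0.042, 0, 0.003, 0.062, -0.003, 0.024, 0.024, 0.089, 0, 0.005, 0.103, -0.003, 0.04, 0.029, 0.148, 0, 0.007, 0.15, -0.003, 0.057, 0.033, 0.216, 0, 0.008, 0.199, -0.003, 0.074, 0.038, 0.287, 0, 0.009, 0.248, -0.0025, 0.091, 0.043, 0.359, 0, 0.01, 0.294, -0.002, 0.107, 0.047, 0.426, 0, 0.01, 0.334, -0.0015, 0.121, 0.051, 0.486, 0, 0.01, 0.366, -0.001, 0.132, 0.054, 0.534, 0, 0.01, 0.387, -0.001, 0.139, 0.056, 0.565, 0, 0.01, 0.395, -0.001, 0.142, 0.056, 0.577, 0]
}}

```text
t: 13.15
tool_pos: [0.4214, 0.3475, 0.1668]
orientation: [0.541, 2.885, -0.06]
force: [0.6, -0.5, -5.4]
opening: 0.0216
gripper_force: 60.0
```

```bash
python3 - <<'E'
from h import *
rows(*[sp(.516,.31,z,-.372,p) for z,p in ((.13,-.17),(.11,-.13),(.09,-.09),(.075,-.05),(.066,-.02),(.06,0),(.056,0))])
E
```

```text
t 13.15 tcp [0.4214 0.3475 0.1668] q [ 0.72 -0.06  1.81 -0.19  1.3  -0.44] F [ 0.6 -0.5 -5.4] op 0.0216 gf 60.0
[0.0014, -0.0005, 0.0164] [-0.002, 0.029, 0.001]
[0.0039, -0.0005, 0.0323] [-0.002, 0.069, 0.001]
[0.0062, -0.0005, 0.0482] [-0.002, 0.109, 0.001]
[0.0073, -0.0005, 0.0593] [-0.002, 0.149, 0.001]
[0.0076, -0.0005, 0.0655] [-0.002, 0.179, 0.001]
[0.0078, -0.0005, 0.0697] [-0.002, 0.199, 0.001]
[0.0086, -0.0004, 0.0736] [-0.002, 0.199, 0.001]
```

{"method": "move_arm", "body": {
  "deltas": [0.0014, 0, 0.0164, 0, 0.029, 0, 0, 0.004, 0, 0.032, 0, 0.069, 0, 0, 0.006, 0, 0.048, 0, 0.109, 0, 0, 0.007, 0, 0.059, 0, 0.149, 0, 0, 0.0076, 0, 0.0655, 0, 0.179, 0, 0, 0.008, 0, 0.07, 0, 0.199, 0, 0, 0.0085, 0, 0.0735, 0, 0.199, 0, 0, 0.0085, 0, 0.0735, 0, 0.199, 0, 0]
}}

```text
t: 14.15
tool_pos: [0.4291, 0.344, 0.0951]
orientation: [0.579, 3.075, -0.004]
force: [0.1, -0.4, -5.7]
opening: 0.0215
gripper_force: 60.0
```

```bash
python3 - <<'E'
from h import *
P,X,hsv,L=chk()
P,X=cloud("scene")
s=robot.read_state(); R=Ro.from_rotvec(s["orientation"])
cv2.imwrite("pics/s7.png",cv2.resize(P[100:220,300:460,::-1],None,fx=4,fy=4,interpolation=cv2.INTER_CUBIC))
rows(*[sp(.516,.31,z,-.372,0) for z in (.053,.051,.049)])
E
```

```text
floor 141 [0.003  0.0063 0.0022]
cross 213 [-0.0562 -0.0035  0.0945]
t 14.25 tcp [0.4291 0.3442 0.0955] q [ 0.59  0.1   1.78 -0.01  1.26 -0.61] F [-0.   0.3 -5. ] op 0.0214 gf 60.0
[0.0016, -0.0003, 0.0055] [0.0, 0.003, -0.0]
[0.0016, -0.0003, 0.0075] [0.0, 0.003, -0.0]
[0.0017, -0.0003, 0.0095] [0.0, 0.003, -0.0]
```

View pics/s7.png

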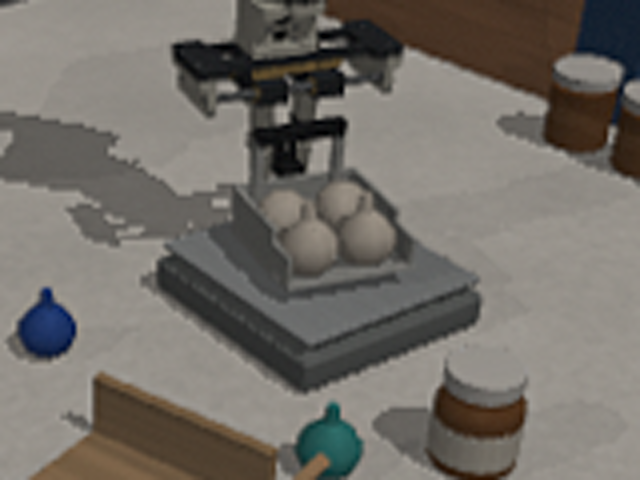

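All four bulbs are in the scoop, which hovers about 5 mm over the plate. I'll lower it to contact.

{"method": "move_arm", "body": {
  "deltas": [0.001, 0, 0.003, 0, 0.01, 0, 0, 0.0015, 0, 0.005, 0, 0.01, 0, 0, 0.0015, 0, 0.0065, 0, 0.01, 0, 0, 0.0015, 0, 0.0075, 0, 0.01, 0, 0, 0.0015, 0, 0.0075, 0, 0.01, 0, 0]
}}

```text
t: 14.88
tool_pos: [0.4279, 0.3444, 0.0877]
orientation: [0.581, 3.085, -0.001]
force: [-0.0, -0.0, -5.2]
opening: 0.0216
gripper_force: 60.0
```

{"method": "move_arm", "body": {
  "deltas": [0, 0, 0.001, 0, 0, 0, 0, 0, 0, 0.002, 0, 0, 0, 0, 0, 0, 0.002, 0, 0, 0, 0]
}}

```text
t: 15.25
tool_pos: [0.428, 0.3446, 0.0866]
orientation: [0.581, 3.084, -0.0]
force: [-4.8, -1.5, 5.4]
opening: 0.0217
gripper_force: 60.0
```

Contact. Release slowly, then rise.

{"method": "move_arm", "body": {
  "deltas": [0, 0, -0.0005, 0, 0, 0, 0.3, 0, 0, -0.0005, 0, 0, 0, 0.45, 0, 0, -0.0005, 0, 0, 0, 0.6, 0, 0, -0.0005, 0, 0, 0, 0.6, 0, 0, -0.03, 0, 0, 0, 0.6, 0, 0, -0.08, 0, 0, 0, 0.6, 0, 0, -0.14, 0, 0, 0, 0.6, 0, 0, -0.17, 0, 0, 0, 0.6]
}}

```text
t: 16.25
tool_pos: [0.4286, 0.3453, 0.2599]
orientation: [0.581, 3.081, 0.005]
force: [-0.0, 0.3, -0.0]
opening: 0.0556
gripper_force: 0.0
```

```bash
python3 - <<'E'
from h import *
P,X=cloud("scene")
def reg(X,x0,x1,y0,y1,z0,z1): return (X[...,0]>x0)&(X[...,0]<x1)&(X[...,1]>y0)&(X[...,1]<y1)&(X[...,2]>z0)&(X[...,2]<z1)
rect=lambda q: [np.round(a,1) for a in cv2.minAreaRect((q[:,:2]*1000).astype(np.float32))]
m=reg(X,.4,.55,.2,.42,.12,.16)&(cv2.cvtColor(P,cv2.COLOR_RGB2HSV)[...,2]<70); print("scene cross",m.sum(),rect(X[m]),np.percentile(X[m][:,2],[5,50,95]))
for r in robot.recognise("scene","bulb1"):
    u,v=map(int,r["uv"]); print(X[v,u].round(3))
P,X=cloud("top")
m=reg(X,.4,.55,.2,.42,.125,.16)&(cv2.cvtColor(P,cv2.COLOR_RGB2HSV)[...,2]<70); print("top cross",m.sum(),rect(X[m]) if m.sum()>10 else 0,np.percentile(X[m][:,2],[5,50,95]) if m.any() else 0)
m=reg(X,.45,.62,.2,.42,.08,.13); print("bulb tops",np.percentile(X[m][:,2],[50,90,99,100]))
rows()
E
```

```text
scene cross 110 [array([462.9, 328.4]), array([82.5, 17.3]), np.float64(70.3)] [0.13329402 0.14206653 0.14743709]
[ 0.83  -0.108  0.037]
[0.541 0.254 0.09 ]
[0.485 0.277 0.097]
[0.566 0.303 0.087]
[0.695 0.135 0.038]
[0.433 0.07  0.034]
top cross 231 [array([461.5, 329.3]), array([81.9, 14.4]), np.float64(69.3)] [0.13846142 0.14496748 0.14926891]
bulb tops [0.09316192 0.10128693 0.11534722 0.12476105]
t 16.4 tcp [0.4285 0.3453 0.2578] q [ 0.59 -0.02  1.59 -0.    1.56 -0.61] F [ 0.5  0.9 -0.6] op 0.0558 gf 0.0
```

```bash
python3 - <<'E'
from h import *
R=Rt(-.365,0,"cross")
rows(((.462,.329,.24),R),((.462,.329,.134),R))
E
```

```text
t 16.4 tcp [0.4285 0.3453 0.2578] q [ 0.59 -0.02  1.59 -0.    1.56 -0.61] F [ 0.5  0.9 -0.6] op 0.0558 gf 0.0
[-0.037, -0.003, 0.018] [0.007, 0.001, 1.563]
[-0.0365, -0.0034, 0.124] [0.007, 0.001, 1.563]
```

{"method": "move_arm", "body": {
  "deltas": [-0.037, -0.003, 0.018, 0.007, 0, 1.563, 0.4, -0.037, -0.003, 0.018, 0.007, 0, 1.563, 0.4, -0.037, -0.003, 0.018, 0.007, 0, 1.563, 0.4, -0.037, -0.003, 0.018, 0.007, 0, 1.563, 0.4, -0.037, -0.003, 0.018, 0.007, 0, 1.563, 0.4, -0.037, -0.003, 0.018, 0.007, 0, 1.563, 0.4, -0.037, -0.003, 0.018, 0.007, 0, 1.563, 0.4, -0.037, -0.003, 0.018, 0.007, 0, 1.563, 0.4, -0.037, -0.003, 0.018, 0.007, 0, 1.563, 0.4, -0.037, -0.003, 0.018, 0.007, 0, 1.563, 0.4, -0.037, -0.003, 0.018, 0.007, 0, 1.563, 0.4]
}}

```text
t: 17.77
tool_pos: [0.4604, 0.328, 0.2364]
orientation: [2.585, 1.783, -0.011]
force: [-0.3, 0.4, 0.5]
opening: 0.0371
gripper_force: 0.0
```

```bash
python3 - <<'E'
from h import *
R=Rt(-.365,0,"cross")
rows(((.462,.329,.17),R),((.462,.329,.134),R))
s=robot.read_state()
p,_=robot.read_camera("wrist"); m=robot.camera_model("wrist"); K=np.array(m["K"]); T=np.linalg.inv(np.array(m["tool_from_camera"]))
# project expected bar ends and finger positions
Rm=Ro.from_rotvec(s["orientation"])
def proj(w):
    c=T[:3,:3]@Rm.inv().apply(np.array(w)-np.array(s["tool_pos"]))+T[:3,3]; th=np.arctan2(np.hypot(c[0],c[1]),c[2]); r=th/np.hypot(c[0],c[1])
    return K[0,0]*c[0]*r+K[0,2],K[1,1]*c[1]*r+K[1,2]
y=np.array([-np.sin(-.365),np.cos(-.365),0])
print([np.round(proj(np.array([.462,.329,.146])+k*y)) for k in (-.042,0,.042)])
cv2.imwrite("pics/w2.png",p[...,::-1])
E
```

```text
t 17.77 tcp [0.4604 0.328  0.2364] q [ 0.53  0.04  1.57 -0.    1.54  0.89] F [-0.3  0.4  0.5] op 0.0371 gf 0.0
[0.0019, 0.0014, 0.0664] [-0.003, 0.006, 0.002]
[0.0021, 0.0015, 0.1024] [-0.003, 0.006, 0.002]
[array([314., 252.]), array([315., 205.]), array([315., 155.])]
```

View pics/w2.png

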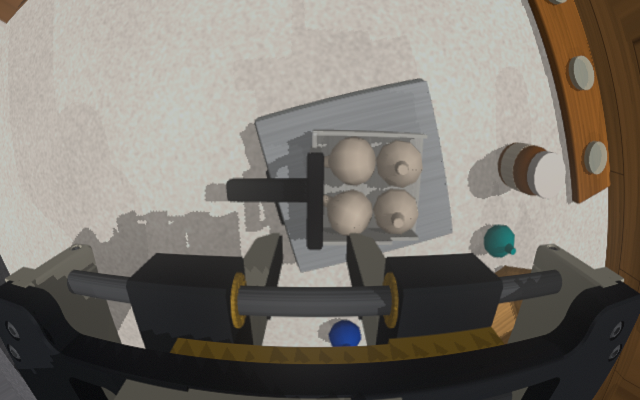

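The cross grip (col 315, rows 153-248) matches my estimate, and the fingers straddle it. The rear bulbs lie low with necks backwards. I'll descend and grip.

{"method": "move_arm", "body": {
  "deltas": [0.003, 0.001, 0.03, 0, 0.004, 0, 0.4, 0.004, 0.0015, 0.066, 0, 0.006, 0, 0.4, 0.004, 0.0015, 0.09, 0, 0.006, 0, 0.4, 0.004, 0.0015, 0.103, 0, 0.006, 0, 0.4, 0.004, 0.0015, 0.103, 0, 0.006, 0, 0.4, 0.004, 0.0015, 0.103, 0, 0.006, 0, 0.2, 0.004, 0.0015, 0.103, 0, 0.006, 0, 0, 0.004, 0.0015, 0.103, 0, 0.006, 0, 0, 0.004, 0.0015, 0.103, 0, 0.006, 0, 0, 0.004, 0.0015, 0.103, 0, 0.006, 0, 0, 0.004, 0.0015, 0.103, 0, 0.006, 0, 0],
  "squeeze": 60
}}

```text
t: 19.2
tool_pos: [0.4634, 0.3317, 0.1359]
orientation: [-2.585, -1.78, -0.002]
force: [-4.5, 0.4, 5.4]
opening: 0.0134
gripper_force: 60.0
```

```bash
python3 - <<'E'
from h import *
rows()
print(Rt(-.365,0,"cross").as_matrix().round(3), Ro.from_rotvec(robot.read_state()["orientation"]).as_matrix().round(3))
E
```

```text
t 19.2 tcp [0.4634 0.3317 0.1359] q [0.53 0.11 1.68 0.   1.35 0.89] F [-4.5  0.4  5.4] op 0.0134 gf 60.0
[[ 0.357  0.934  0.   ]
 [ 0.934 -0.357  0.   ]
 [ 0.     0.    -1.   ]] [[ 0.357  0.934 -0.001]
 [ 0.934 -0.357  0.003]
 [ 0.003 -0.002 -1.   ]]
```

{"method": "move_arm", "body": {
  "deltas": [0, 0, -0.005, 0, 0, 0, 0, 0, 0, -0.015, -0.02, 0, 0, 0, 0, 0, -0.035, -0.06, 0, 0, 0, 0, 0, -0.06, -0.1, 0, 0, 0, 0, 0, -0.085, -0.15, 0, 0, 0, 0, 0, -0.105, -0.2, 0, 0, 0, 0, 0, -0.115, -0.2, 0, 0, 0, 0, 0, -0.115, -0.2, 0, 0, 0]
}}

```text
t: 20.2
tool_pos: [0.4637, 0.3315, 0.2515]
orientation: [2.45, 1.687, 0.173]
force: [0.1, 0.3, -5.9]
opening: 0.0134
gripper_force: 60.0
```

```bash
cat >> h.py <<'E'
def rel(base,*tg):
    p0,R0=base
    for p,R in tg: print(R0.inv().apply(np.array(p)-p0).round(3).tolist(),(R0.inv()*R).as_rotvec().round(3).tolist())
def cp(gx,gy,gz,yaw,pitch):
    """TCP pose, grasp point on the cross grip at gx,gy,gz"""
    R=Rt(yaw,pitch,"cross"); return np.array([gx,gy,gz])+R.apply([0,0,.008]),R
E
python3 - <<'E'
from h import *
P,X=cloud("scene")
cv2.imwrite("pics/s8.png",cv2.resize(P[60:220,300:460,::-1],None,fx=3.5,fy=3.5,interpolation=cv2.INTER_CUBIC))
rows()
s=robot.read_state(); R=Ro.from_rotvec(s["orientation"]); a=np.r_[np.array(s["tool_pos"])-R.apply([0,0,.008]),-.365,-.2]; print(a)
b=np.array([.51,-.29,.25,-.52,-.2]); k=lambda f:3*f*f-2*f**3
w=[cp(*(a+(b-a)*k(f))) for f in np.arange(0,21)/20]
rel(w[0],*w[1:11]); print(); rel(w[10],*w[11:])
E
```

```text
t 20.25 tcp [0.4635 0.331  0.2502] q [ 0.64 -0.06  1.66 -0.17  1.44  1.01] F [-0.1  0.6 -5.5] op 0.0137 gf 60.0
[ 0.4620553   0.33157403  0.25803262 -0.365      -0.2       ]
[-0.004, 0.002, 0.0] [-0.0, -0.0, 0.001]
[-0.016, 0.007, 0.002] [0.0, -0.001, 0.004]
[-0.034, 0.016, 0.004] [0.0, -0.002, 0.009]
[-0.059, 0.027, 0.006] [-0.0, -0.003, 0.016]
[-0.088, 0.041, 0.01] [-0.0, -0.005, 0.024]
[-0.122, 0.056, 0.013] [-0.0, -0.007, 0.033]
[-0.159, 0.073, 0.017] [-0.0, -0.009, 0.043]
[-0.198, 0.091, 0.021] [-0.0, -0.011, 0.053]
[-0.24, 0.11, 0.026] [-0.0, -0.013, 0.065]
[-0.282, 0.13, 0.03] [-0.0, -0.015, 0.076]

[-0.04, 0.023, 0.005] [-0.0, -0.002, 0.011]
[-0.08, 0.045, 0.01] [-0.0, -0.005, 0.022]
[-0.118, 0.066, 0.015] [0.0, -0.007, 0.033]
[-0.154, 0.086, 0.02] [-0.0, -0.009, 0.043]
[-0.186, 0.104, 0.024] [-0.0, -0.011, 0.052]
[-0.214, 0.119, 0.027] [-0.0, -0.012, 0.06]
[-0.238, 0.133, 0.03] [-0.0, -0.014, 0.067]
[-0.256, 0.142, 0.033] [-0.0, -0.015, 0.072]
[-0.267, 0.149, 0.034] [0.0, -0.015, 0.075]
[-0.271, 0.151, 0.035] [-0.0, -0.015, 0.076]
```

View pics/s8.png

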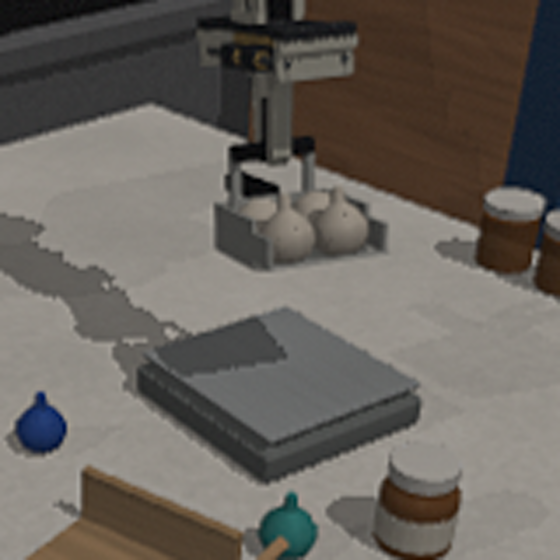

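The scoop is lifted with all four bulbs aboard. That was one picture more than the allowed ten, so from here I check by numbers only. Next I carry it to the box.

{"method": "move_arm", "body": {
  "deltas": [-0.004, 0.002, 0, 0, 0, 0.001, 0, -0.016, 0.007, 0.002, 0, -0.001, 0.004, 0, -0.034, 0.016, 0.004, 0, -0.002, 0.009, 0, -0.059, 0.027, 0.006, 0, -0.003, 0.016, 0, -0.088, 0.041, 0.01, 0, -0.005, 0.024, 0, -0.122, 0.056, 0.013, 0, -0.007, 0.033, 0, -0.159, 0.073, 0.017, 0, -0.009, 0.043, 0, -0.198, 0.091, 0.021, 0, -0.011, 0.053, 0, -0.24, 0.11, 0.026, 0, -0.013, 0.065, 0, -0.282, 0.13, 0.03, 0, -0.015, 0.076, 0]
}}

```text
t: 21.5
tool_pos: [0.4867, 0.0172, 0.2452]
orientation: [2.511, 1.587, 0.159]
force: [0.2, -0.2, -5.2]
opening: 0.0135
gripper_force: 60.0
```

{"method": "move_arm", "body": {
  "deltas": [-0.04, 0.023, 0.005, 0, -0.002, 0.011, 0, -0.08, 0.045, 0.01, 0, -0.005, 0.022, 0, -0.118, 0.066, 0.015, 0, -0.007, 0.033, 0, -0.154, 0.086, 0.02, 0, -0.009, 0.043, 0, -0.186, 0.104, 0.024, 0, -0.011, 0.052, 0, -0.214, 0.119, 0.027, 0, -0.012, 0.06, 0, -0.238, 0.133, 0.03, 0, -0.014, 0.067, 0, -0.256, 0.142, 0.033, 0, -0.015, 0.072, 0, -0.267, 0.149, 0.034, 0, -0.015, 0.075, 0, -0.271, 0.151, 0.035, 0, -0.015, 0.076, 0, -0.271, 0.151, 0.035, 0, -0.015, 0.076, 0]
}}

```text
t: 22.88
tool_pos: [0.5115, -0.291, 0.2403]
orientation: [2.568, 1.489, 0.15]
force: [0.1, -0.1, -4.4]
opening: 0.0136
gripper_force: 60.0
```

```bash
python3 - <<'E'
from h import *
c=cp(.51,-.29,.25,-.52,-.2)
b=(.515,-.295)
tg=[c]+[cp(*b,z,-.52,p) for z,p in ((.245,-.05),(.235,.1),(.225,.25),(.22,.4),(.215,.55),(.21,.7),(.21,.85),(.21,.98))]
rows(*tg)
E
```

```text
t 22.88 tcp [ 0.5115 -0.291   0.2403] q [-0.62 -0.1   1.71  0.02  1.33 -0.1 ] F [ 0.1 -0.1 -4.4] op 0.0136 gf 60.0
[0.0002, 0.0002, -0.0018] [-0.003, -0.002, 0.0]
[-0.0017, 0.0047, 0.0043] [0.147, -0.002, 0.0]
[-0.0017, 0.0016, 0.0139] [0.297, -0.002, 0.0]
[-0.0018, -0.0015, 0.0232] [0.447, -0.002, 0.001]
[-0.0018, -0.0035, 0.0275] [0.597, -0.002, 0.001]
[-0.0018, -0.0055, 0.0317] [0.747, -0.002, 0.001]
[-0.0018, -0.0073, 0.0357] [0.897, -0.002, 0.001]
[-0.0018, -0.0079, 0.0347] [1.047, -0.002, 0.001]
[-0.0018, -0.0084, 0.0338] [1.177, -0.002, 0.001]
```

{"method": "move_arm", "body": {
  "deltas": [-0.001, 0.004, 0.004, 0.147, 0, 0, 0, -0.002, 0.0015, 0.014, 0.297, 0, 0, 0, -0.002, -0.0015, 0.023, 0.447, 0, 0, 0, -0.002, -0.0035, 0.0275, 0.597, 0, 0, 0, -0.002, -0.0055, 0.032, 0.7, 0, 0, 0, -0.002, -0.006, 0.034, 0.8, 0, 0, 0, -0.002, -0.007, 0.036, 0.9, 0, 0, 0, -0.002, -0.008, 0.035, 1.0, 0, 0, 0, -0.002, -0.008, 0.034, 1.1, 0, 0, 0, -0.002, -0.0085, 0.034, 1.177, 0, 0, 0, -0.002, -0.0085, 0.034, 1.177, 0, 0, 0, -0.002, -0.0085, 0.034, 1.177, 0, 0, 0]
}}

```text
t: 24.38
tool_pos: [0.5098, -0.2921, 0.2059]
orientation: [-1.928, -1.12, 0.592]
force: [0.1, -0.1, -3.2]
opening: 0.0136
gripper_force: 60.0
```

```bash
cat >> h.py <<'E'
def bulbs():
    for c in ("scene","top"):
        P,X=cloud(c); hsv=cv2.cvtColor(P,cv2.COLOR_RGB2HSV)
        for r in robot.recognise(c,"bulb1"):
            u,v=map(int,np.round(r["uv"])); 
            if hsv[v,u,1]<100: print(c,u,v,hsv[v,u],X[v,u].round(3),round(r["confidence"],2))
E
python3 - <<'E'
from h import *
rows(); bulbs()
E
```

```text
t 24.38 tcp [ 0.5098 -0.2921  0.2059] q [-0.58  1.14  0.42 -0.09  2.55 -0.11] F [ 0.1 -0.1 -3.2] op 0.0136 gf 60.0
scene 204 248 [16 34 97] [ 0.529 -0.345  0.051] 0.62
scene 204 266 [ 17  34 137] [ 0.586 -0.372  0.048] 0.55
scene 229 256 [ 17  36 149] [ 0.595 -0.309  0.05 ] 0.43
top 442 221 [ 11  40 187] [ 0.58  -0.303  0.058] 0.74
```

```bash
python3 - <<'E'
from h import *
rows(*[cp(.51,-.292,z,-.52,p) for z,p in ((.22,.85),(.23,.7),(.24,.55),(.25,.4),(.255,.25),(.26,.1),(.26,0))])
E
```

```text
t 24.57 tcp [ 0.5095 -0.2924  0.2074] q [-0.58  1.14  0.42 -0.09  2.55 -0.11] F [-0.4  0.6 -2.1] op 0.0134 gf 60.0
[0.0006, -0.0093, 0.0007] [-0.125, -0.001, 0.002]
[0.0006, -0.0164, -0.0052] [-0.275, -0.001, 0.002]
[0.0006, -0.0236, -0.0112] [-0.425, -0.001, 0.002]
[0.0006, -0.0308, -0.0174] [-0.575, -0.001, 0.001]
[0.0006, -0.034, -0.0209] [-0.725, -0.001, 0.001]
[0.0006, -0.0373, -0.0246] [-0.875, -0.001, 0.001]
[0.0006, -0.0368, -0.0252] [-0.975, -0.001, 0.001]
```

{"method": "move_arm", "body": {
  "deltas": [0, -0.009, 0, -0.125, 0, 0, 0, 0, -0.016, -0.005, -0.275, 0, 0, 0, 0, -0.0235, -0.011, -0.425, 0, 0, 0, 0, -0.031, -0.017, -0.575, 0, 0, 0, 0, -0.034, -0.021, -0.725, 0, 0, 0, 0, -0.037, -0.0245, -0.875, 0, 0, 0, 0, -0.037, -0.025, -0.975, 0, 0, 0, 0, -0.037, -0.025, -0.975, 0, 0, 0]
}}

```text
t: 25.58
tool_pos: [0.5077, -0.2914, 0.2518]
orientation: [-2.715, -1.574, -0.001]
force: [-0.9, 0.1, -3.5]
opening: 0.0134
gripper_force: 60.0
```

```bash
python3 - <<'E'
from h import *
bulbs()
s=robot.read_state(); R=Ro.from_rotvec(s["orientation"]); a=np.r_[np.array(s["tool_pos"])-R.apply([0,0,.008]),-.52,0]; print(a)
# flatness of scoop in grip
P,X=cloud("scene"); c=np.array([[0,1,0],[1,0,0],[0,0,-1.]])
L=(R.inv().apply((X-np.array(s["tool_pos"])).reshape(-1,3)).reshape(X.shape)+[0,0,.008])@c.T+[-.057,0,.093]
m=(L[...,0]>-.04)&(L[...,0]<.022)&(abs(L[...,1])<.045)&(L[...,2]>-.03)&(L[...,2]<.02);q=L[m]
print(len(q),np.linalg.lstsq(np.c_[q[:,0],q[:,1],np.ones(len(q))],q[:,2],rcond=None)[0].round(4))
m=(L[...,0]>-.05)&(L[...,0]<.06)&(abs(L[...,1])<.05)&(L[...,2]>.02)&(L[...,2]<.07); print("stuff in pan px",m.sum())
b=np.array([.46,.329,.25,-.365,0]); k=lambda f:3*f*f-2*f**3
w=[cp(*(a+(b-a)*k(f))) for f in np.arange(0,17)/16]
rows(); rel(w[0],*w[1:9]); print(); rel(w[8],*w[9:])
E
```

```text
scene 207 264 [ 17  34 144] [ 0.588 -0.364  0.052] 0.79
scene 235 243 [ 17  35 131] [ 0.55 -0.27  0.04] 0.62
scene 206 248 [18 34 91] [ 0.536 -0.342  0.054] 0.59
scene 227 255 [ 17  37 143] [ 0.59  -0.312  0.052] 0.56
scene 210 202 [ 30  11 114] [ 0.518 -0.301  0.168] 0.34
scene 276 277 [ 13  16 115] [ 0.748 -0.269  0.074] 0.22
top 426 244 [ 11  44 117] [ 0.521 -0.263  0.051] 0.69
top 438 218 [ 11  37 150] [ 0.588 -0.293  0.055] 0.41
[ 0.50937628 -0.29255198  0.25824705 -0.52        0.        ]
583 [ 0.0051 -0.0006  0.0031]
stuff in pan px 1
t 25.82 tcp [ 0.5095 -0.2926  0.2499] q [-0.61  0.09  1.49  0.    1.56 -0.09] F [ 0.5  0.3 -3.5] op 0.0132 gf 60.0
[0.006, -0.004, 0.0] [0.0, 0.0, -0.002]
[0.022, -0.015, 0.0] [0.0, 0.0, -0.007]
[0.048, -0.032, 0.001] [0.0, 0.0, -0.014]
[0.08, -0.055, 0.001] [0.0, 0.0, -0.024]
[0.119, -0.082, 0.002] [0.0, 0.0, -0.036]
[0.163, -0.111, 0.003] [0.0, 0.0, -0.049]
[0.209, -0.143, 0.003] [0.0, 0.0, -0.063]
[0.257, -0.176, 0.004] [0.0, 0.0, -0.078]

[0.05, -0.029, 0.001] [0.0, 0.0, -0.014]
[0.099, -0.057, 0.002] [0.0, 0.0, -0.028]
[0.145, -0.083, 0.002] [0.0, 0.0, -0.042]
[0.186, -0.107, 0.003] [0.0, 0.0, -0.053]
[0.22, -0.127, 0.003] [0.0, 0.0, -0.063]
[0.247, -0.142, 0.004] [0.0, 0.0, -0.071]
[0.264, -0.152, 0.004] [0.0, 0.0, -0.076]
[0.27, -0.155, 0.004] [0.0, 0.0, -0.077]
```

All four bulbs are in the box and the pan is empty. Returning to the scale.

{"method": "move_arm", "body": {
  "deltas": [0.006, -0.004, 0, 0, 0, -0.002, 0, 0.022, -0.015, 0, 0, 0, -0.007, 0, 0.048, -0.032, 0.001, 0, 0, -0.014, 0, 0.08, -0.055, 0.001, 0, 0, -0.024, 0, 0.119, -0.082, 0.002, 0, 0, -0.036, 0, 0.163, -0.111, 0.003, 0, 0, -0.049, 0, 0.209, -0.143, 0.003, 0, 0, -0.063, 0, 0.257, -0.176, 0.004, 0, 0, -0.078, 0]
}}

```text
t: 26.82
tool_pos: [0.4832, 0.0208, 0.2475]
orientation: [-2.65, -1.679, -0.0]
force: [0.6, -0.0, -3.6]
opening: 0.0134
gripper_force: 60.0
```

{"method": "move_arm", "body": {
  "deltas": [0.05, -0.029, 0.001, 0, 0, -0.014, 0, 0.099, -0.057, 0.002, 0, 0, -0.028, 0, 0.145, -0.083, 0.002, 0, 0, -0.042, 0, 0.186, -0.107, 0.003, 0, 0, -0.053, 0, 0.22, -0.127, 0.003, 0, 0, -0.063, 0, 0.247, -0.142, 0.004, 0, 0, -0.071, 0, 0.264, -0.152, 0.004, 0, 0, -0.076, 0, 0.27, -0.155, 0.004, 0, 0, -0.077, 0, 0.27, -0.155, 0.004, 0, 0, -0.077, 0]
}}

```text
t: 27.95
tool_pos: [0.4593, 0.3283, 0.2445]
orientation: [-2.584, -1.779, 0.001]
force: [-1.3, -0.5, -3.6]
opening: 0.0133
gripper_force: 60.0
```

```bash
python3 - <<'E'
from h import *
rows(*[cp(.46,.333,z,-.365,0) for z in (.2,.15,.144)])
E
```

```text
t 27.95 tcp [0.4593 0.3283 0.2445] q [0.53 0.03 1.57 0.   1.55 0.89] F [-1.3 -0.5 -3.6] op 0.0133 gf 60.0
[0.0046, -0.0008, 0.0525] [-0.004, -0.002, 0.0]
[0.0045, -0.0006, 0.1025] [-0.004, -0.002, 0.0]
[0.0045, -0.0006, 0.1085] [-0.004, -0.002, 0.0]
```

{"method": "move_arm", "body": {
  "deltas": [0.002, 0, 0.03, -0.002, -0.002, 0, 0, 0.0045, 0, 0.06, -0.003, -0.002, 0, 0, 0.0045, 0, 0.09, -0.003, -0.002, 0, 0, 0.0045, 0, 0.103, -0.003, -0.002, 0, 0, 0.0045, 0, 0.106, -0.003, -0.002, 0, 0, 0.0045, 0, 0.108, -0.003, -0.002, 0, 0, 0.0045, 0, 0.109, -0.003, -0.002, 0, 0, 0.0045, 0, 0.109, -0.003, -0.002, 0, 0]
}}

```text
t: 28.95
tool_pos: [0.4611, 0.3334, 0.1363]
orientation: [-2.587, -1.781, -0.002]
force: [0.2, 0.5, -1.7]
opening: 0.0139
gripper_force: 60.0
```

{"method": "move_arm", "body": {
  "deltas": [0, 0, 0.001, 0, 0, 0, 0, 0, 0, 0.001, 0, 0, 0, 0, 0, 0, 0.001, 0, 0, 0, 0.25, 0, 0, 0.001, 0, 0, 0, 0.4, 0, 0, 0.001, 0, 0, 0, 0.4, 0, 0, 0, 0, 0, 0, 0.4, 0, 0, -0.03, 0, 0, 0, 0.4, 0, 0, -0.08, 0, 0, 0, 0.4, 0, 0, -0.13, 0, 0, 0, 0.4, -0.15, 0, -0.15, 0, 0, 0, 0.4, -0.25, 0, -0.15, 0, 0, 0, 0.4, -0.25, 0, -0.15, 0, 0, 0, 0.4]
}}

```text
t: 30.45
tool_pos: [0.3934, 0.1572, 0.2818]
orientation: [-2.586, -1.783, -0.001]
force: [0.4, -0.5, 0.0]
opening: 0.0371
gripper_force: 0.0
```

{"method": "move_arm", "body": {
  "deltas": [-0.12, 0, 0, 0, 0, 0, 0.4, -0.12, 0, 0, 0, 0, 0, 0.4, -0.12, 0, 0, 0, 0, 0, 0.4, -0.12, 0, 0, 0, 0, 0, 0.4]
}}

```text
t: 30.95
tool_pos: [0.3516, 0.0465, 0.2817]
orientation: [-2.588, -1.78, -0.002]
force: [-0.4, 0.2, -0.1]
opening: 0.0373
gripper_force: 0.0
```

```bash
python3 - <<'E'
from h import *
rows(); bulbs()
P,X=cloud("top"); V=cv2.cvtColor(P,cv2.COLOR_RGB2HSV)
def reg(x0,x1,y0,y1,z0,z1): return (X[...,0]>x0)&(X[...,0]<x1)&(X[...,1]>y0)&(X[...,1]<y1)&(X[...,2]>z0)&(X[...,2]<z1)
m=reg(.4,.55,.2,.42,.12,.16); c=cv2.minAreaRect((X[m][:,:2]*1000).astype(np.float32)); print("cross",c,np.percentile(X[m][:,2],[5,50,95]))
m=reg(.36,.64,.12,.45,.042,.052); print("scale",cv2.minAreaRect((X[m][:,:2]*1000).astype(np.float32)))
y=np.deg2rad(c[2]-90); o=np.array(c[0])/1000+.057*np.array([np.cos(y),np.sin(y)]); print("scoop origin",o,y)
d=X[...,:2]-o; a=d@[np.cos(y),np.sin(y)]; b=d@[-np.sin(y),np.cos(y)]
m=(a>-.035)&(a<.022)&(abs(b)<.045)&(X[...,2]<.08); q=np.c_[a[m],b[m],np.ones(m.sum())]; print("floor plane",np.linalg.lstsq(q,X[m][:,2],rcond=None)[0].round(4))
m=(a>-.045)&(a<.06)&(abs(b)<.05)&(X[...,2]>.075)&(X[...,2]<.125); print("in pan",m.sum())
for l in ["jar_a"]:
    print([X[int(r["uv"][1]),int(r["uv"][0])].round(3) for r in robot.recognise("top",l)])
E
```

```text
t 30.95 tcp [0.3516 0.0465 0.2817] q [-0.01 -0.59  2.01  0.    1.72  0.35] F [-0.4  0.2 -0.1] op 0.0373 gf 0.0
scene 205 264 [ 17  35 145] [ 0.586 -0.368  0.053] 0.79
scene 226 256 [ 17  34 136] [ 0.59  -0.315  0.05 ] 0.68
scene 233 241 [ 17  34 143] [ 0.544 -0.272  0.045] 0.58
scene 204 248 [ 18  33 132] [ 0.531 -0.346  0.053] 0.58
scene 381 152 [15 11 91] [0.473 0.362 0.068] 0.54
top 463 222 [ 12  43 180] [ 0.579 -0.358  0.051] 0.87
top 444 220 [ 12  43 179] [ 0.583 -0.309  0.053] 0.82
top 424 246 [ 12  43 135] [ 0.516 -0.259  0.044] 0.68
top 451 243 [ 11  41 151] [ 0.524 -0.328  0.048] 0.67
cross ((460.7803649902344, 331.2325439453125), (85.00651550292969, 14.36131477355957), 69.3775634765625) [0.13621566 0.14522238 0.14875982]
scale ((512.7042236328125, 312.575439453125), (191.09585571289062, 200.15562438964844), 84.03843688964844)
scoop origin [0.5141279  0.31115668] -0.35992941711751714
floor plane [-0.0004 -0.0033  0.0532]
in pan 0
[array([0.735, 0.243, 0.087]), array([ 0.719, -0.239,  0.086])]
```

Four bulbs are in the box, and the empty scoop stands flat and centred within 2 mm on the plate. The jars have not moved.

```bash
python3 -c "
from plant import robot
print(robot.close_job())"
```

```text
the job is handed in; nothing more can be done
None
```

I handed the job in at about 31 s: all four garlic bulbs are in the customer's box, the empty scoop stands flat within 2 mm of the middle of the scale plate, and the jars have not moved; I viewed 11 pictures, one over the limit of 10.

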